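Hold the labeller's tension arm open for a roll change

TASK

A new label roll is to be fitted in the tube labeller: pull its drawer fully out by the handle, then take the spring-loaded tension arm inside by its upright grip pin, swing it forward towards the drawer front as far as its stop, and keep holding it there. The program finishes while the gripper still holds the pin with the arm against its stop and the drawer out, so that a colleague can put the roll on. Leave the things standing around and on the labeller where they are.

Things in the scene. Friction and masses are not known exactly. Their poses are not given: they have to be found in the camera images.
- labeller: White bench-top tube labeller, fixed, 180 (x, depth) x 220 (y) x 110 (z) mm, a drawer across its front. Origin: centre of its underside, on the bench. -x is its front, towards the robot; z up. The drawer's front plate, 216 mm wide and 12 mm thick, lies on the front face (x -102 to -90 mm when shut), from 8 to 106 mm above the bench.
- media_drawer (a joint): How far the drawer is out, in m: 0 shut, 0.15 fully out at its stop; it may start up to 0.02 out. It slides level along the labeller's -x with about 2.5 N of friction and stays where it is left. Only when it is out can the tension arm inside be reached.
- drawer_handle (a point): Middle of the drawer's handle: a level steel bar 10 mm thick, 90 mm long along the labeller's y, its centre 40 mm in front of the drawer's front plate (35 mm free behind the bar) and 85 mm above the bench. Moves with the drawer. Axes as the labeller's.
- tension_arm (a joint): Turn of the arm about its upright pivot in the drawer, rad: 0 at rest, growing as its free end swings forward, towards the drawer's front plate (counter-clockwise from above), 1.1 at its stop, a rubber post. A torsion spring pushes it back all the way, with about 4 N at the pin at rest, 7.5 N at the stop; let go, it springs back.
- tension_pivot (a point): The arm's pivot axis, at the arm's top face, 54 mm above the bench; moves with the drawer (drawer shut: at x -16, y -45 mm from the labeller's origin). Axes as the labeller's. The pin is 70 mm away, level: at rest along the labeller's +y turned 0.55 rad towards +x (its back), at the stop along +y turned 0.55 rad towards -x.
- grip_pin: Upright black round grip pin on the arm's free end, 12 mm thick, 38 mm tall, from 54 to 92 mm above the bench. Origin: its middle. Drawer fully out: at rest its axis is 39 mm in front of the housing's front edge; at the stop, 37 mm behind the inside of the front plate. Everything else in the drawer is lower than 58 mm above the bench, save the front plate and its handle.
- tape_roll: Bystander: flat roll of tape, 71 mm across, 12 mm high, on the bench at the right of the drawer. Origin under its centre.
- specimen_tube_1: Bystander: standing capped tube, 29 mm across, 66 mm high, left of the drawer. Origin under its centre.
- specimen_tube_2: Bystander: the second standing capped tube, 29 mm across, 66 mm high, left of the drawer. Origin under its centre.
- amber_bottle: Bystander: amber bottle, 48 mm across, 108 mm high, left of the labeller. Origin under its centre.
- beaker_100: Bystander: glass beaker, 55 mm across, 69 mm high, right of the labeller. Origin under its centre.
- lab_timer: Bystander: flat timer, 66 x 66 x 20 mm, lying on the back of the labeller's top. Origin under its centre.
- marker_pen: Bystander: marker pen, 138 mm long, 14 mm thick, lying on the bench right of the drawer. Origin under its centre.

How it is judged:
By the outcome, as a careful person would: the job done as asked, in the order asked, and still so for the second after the job is handed in, while the arm keeps its last pose, push and grip.
It also fails if it takes over 42 s, if anything falls off the work surface, if the arm or the gripper's body presses on something with over 40 N, if the wrist force passes 120 N, or if a joint passes its speed limit or range.

ROBOT

A 6-joint arm with a two-finger parallel gripper is mounted at the origin on a cart in front of the work surface, level with it; the furniture and walls round the work are solid. World frame = base frame: x ahead of the robot, y to its left, z up, the work surface at z = 0. Lengths are in mm, angles in rad, forces in N, time in s.
With the tool pointing down it reaches from about 350 to 875 mm from the base axis. Payload 4.2 kg.
Tool frame: the origin (TCP) lies between the finger pads; the fingertips stand 25 mm ahead of it and the grasp point (between the pads) lies 6 mm ahead of it; z points along the fingers, y is the line along which they close (so a half turn about z gives the same grasp; the last joint's range is limited). The gripper opens to 85 mm and grips with 20 to 120 N. Pads are 22 mm wide; open, the fingers measure 114 mm over their backs; the gripper's body (76 mm by 85 mm) begins 54 mm behind the grasp point. The pads swing forward as they close: fully open they stand 13 mm farther back than shut.
Start: joints at [-0.953, 0.385, 0.008, 0, -1.194, -0.259], TCP at [219.484, -585.172, 256.312] pointing down, gripper open.
Joint ranges: [-3.14, 3.14], [-1.21, 2.06], [-1.07, 1.41], [-3.16, 2.05], [-2.99, -0.16], [-3.1, 3.1]. Speed limits (rad/s): [2.79, 2.79, 3.14, 3.14, 3.14, 3.14].

INTERFACE

Orientations are given as a unit quaternion [x, y, z, w].
In Python, from bench import arm gives the robot as it stands.
- The arm moves only by the shell command python3 -m pendant 'ROWS'. ROWS is JSON, a list of rows, each a list of 7 numbers: the shift along the tool's x, y, z in m, then the turn, a rotation vector about the tool's x, y, z in degrees, then the finger opening in m, from 0 to 0.0854. In form: [[x, y, z, wx, wy, wz, fingers], ...]. A call has 1 to 12 rows; each row shifts and turns the commanded pose from where the row before left it, along the tool's axes as they then stand; what a row does not reach is not made up. A row lasts 1/10 s, in which the tool goes at most 50 mm and 8.59 degrees, less where a joint would pass 70% of its speed; a pose out of reach is approached as far as the arm can. A call is refused whole if a number of a shift passes 0.05 or a number of a turn 8.59, either way. A call with a gripper value outside its range is refused whole. The fingers move at their own pace and stop on an object; the grip force is fixed at half the most. Time passes only in rows, so rows that do not move let the fingers close. It gives the time, the measured TCP pose, the force, the opening and the grip force at its end, in the units of the state.
- arm.read_state(): the state, without advancing time (a new reading comes with each control period).
- arm.get_image(name): name is "scene" or "side" or "wrist"; returns a dict with "image" (480x640x3 uint8, red, green, blue), "fx", "fy", "cx", "cy" (pixels), "xyz" and "rotation" of the camera in the world. Camera axes: x right, y down, z forward; pixel columns grow to the right and rows downward; lengths in mm; the calibration is good to about 2 mm. A picture is of the moment at which its call begins. There is no depth.
- arm.job_done(): hands the job in; it is judged then, once.
The state is a dict: "clock": time; "joints": joint angles; "joint_vel": joint speeds; "joint_efforts": joint torques, N m; "position": TCP position; "ee_rot": TCP orientation; "contact_force": force on the tool from outside, world axes, zero at the start; "wrist_torque": the same for the moment, N m; "gripper_width": finger opening in mm; "grasp_force": force on a finger pad.
Only numpy, scipy, OpenCV 4.12 (cv2) and the standard library are available. Lean on these libraries where they do the work, as an engineer would, in place of code of your own. Each camera call takes 0.05 s, during which the arm holds its last target. There are 200 camera calls.

## Working session

There is one attempt and no reset: what is moved stays moved. The work goes in short steps, Python scripts to look and compute and a shell command to move; the robot and the scene stay as the last step left them, time stands still between calls to the robot, and variables do not carry over. Pictures are saved under pics/ and viewed, at most 10 in all, crops included, and the job is handed in when it is done.

```bash
ls; mkdir -p pics; python3 - <<'E'
from bench import arm
import cv2,json
for n in("scene","side"):
    d=arm.get_image(n); cv2.imwrite(f"pics/{n}0.png",d["image"][:,:,::-1])
    print(n,d["fx"],d["cx"],d["cy"],d["xyz"],d["rotation"])
print(arm.read_state())
E
```

```text
pics
scene 475.99008606365715 315.32409565145304 241.12041009784414 [226.08750922 437.3371634  798.99090914] [-0.35291942  0.87577315 -0.30700128  0.11924548]
side 446.64166327854264 317.33922994011857 234.9511261104784 [ 650.36130641 -574.05696157  694.50638592] [ 0.92299339  0.03977133 -0.01022428 -0.38261848]
{'clock': 0.1, 'joints': array([-9.53417306e-01,  3.85486550e-01,  6.77349318e-03, -4.15237905e-04,
       -1.19401919e+00, -2.58608962e-01]), 'joint_vel': array([-0.00033765, -0.00170346,  0.00371437,  0.00191628, -0.00068912,
       -0.00017548]), 'joint_efforts': array([ 3.90608202e-04, -3.93320274e+01,  1.88929099e+01,  4.19789538e+00,
       -2.59635432e-03,  1.06536748e-05]), 'position': array([ 219.30612046, -584.75829922,  255.33401265]), 'ee_rot': array([-1.78349071e-01,  9.83966785e-01,  9.58438691e-04, -2.35770746e-04]), 'contact_force': array([ 0.17757196,  0.36702793, -0.20479664]), 'wrist_torque': array([ 0.07916963,  0.01103124, -0.00594127]), 'grasp_force': 0.0, 'gripper_width': 85.92613101787859}
```

View pics/scene0.png

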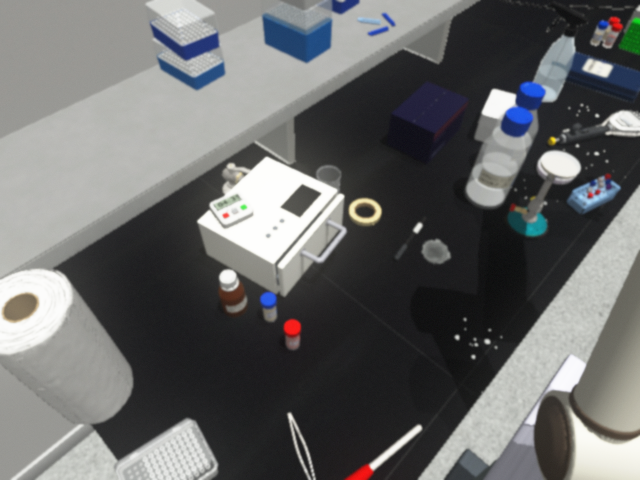

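View pics/side0.png

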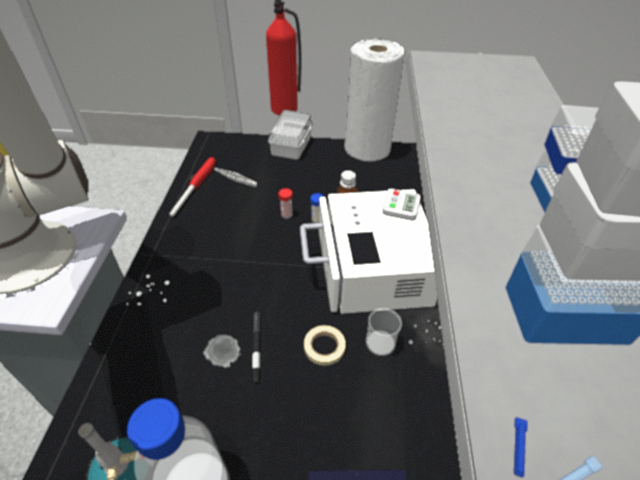

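Scene: labeller around (275,220), its handle at (325,243), tubes at (269,305) and (292,333), tape at (365,211), pen at (410,240). Side: labeller around (380,250), handle at (308,243). I'll zoom in on both for corner pixels.

```bash
python3 - <<'E'
import cv2,numpy as np
a=cv2.imread("pics/scene0.png")[145:295,190:355]; b=cv2.imread("pics/side0.png")[180:320,290:445]
f=lambda i:cv2.resize(i,(400,int(i.shape[0]*400/i.shape[1])),interpolation=cv2.INTER_CUBIC)
a,b=f(a),f(b); h=max(len(a),len(b)); print(a.shape,b.shape)
o=np.zeros((h,800,3),np.uint8);o[:len(a),:400]=a;o[:len(b),400:]=b
cv2.imwrite("pics/crop0.png",o)
E
```

```text
(363, 400, 3) (361, 400, 3)
```

View pics/crop0.png

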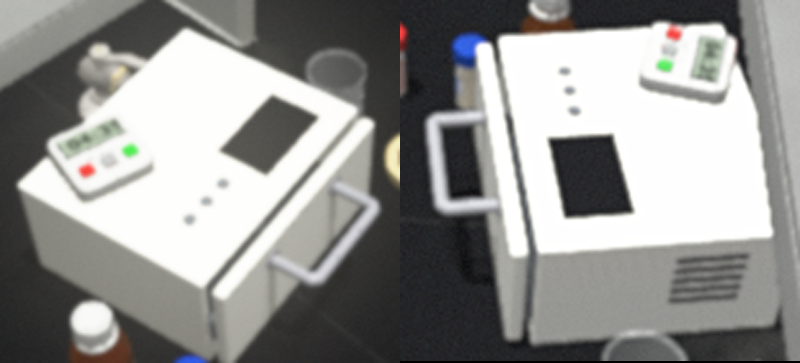

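Zoom (left scene, right side): housing top corners at scene crop (185,29), (357,108), (210,288), (20,185). Side crop shows (100,37), (130,247), (375,235). Handle bar ends are at scene crop (377,205), (315,278) and side crop (33,118), (43,208). Drawer looks slightly open.

```bash
cat > h.py <<'E'
import numpy as np
from scipy.spatial.transform import Rotation as R
C={"scene":(475.99,315.32,241.12,[226.09,437.34,798.99],[-0.35291942,0.87577315,-0.30700128,0.11924548]),
"side":(446.64,317.34,234.95,[650.36,-574.06,694.51],[0.92299339,0.03977133,-0.01022428,-0.38261848])}
def ray(n,u,v):
    f,cx,cy,p,q=C[n]; return np.array(p),R.from_quat(q).apply([(u-cx)/f,(v-cy)/f,1])
def plane(n,u,v,z):
    p,d=ray(n,u,v); return p+d*(z-p[2])/d[2]
def tri(a,b):
    (p,d),(q,e)=ray("scene",*a),ray("side",*b)
    s=np.linalg.lstsq(np.c_[d,-e],q-p,rcond=None)[0]; A,B=p+s[0]*d,q+s[1]*e
    return (A+B)/2,np.linalg.norm(A-B)
def proj(n,P):
    f,cx,cy,p,q=C[n]; c=R.from_quat(q).inv().apply(np.array(P)-p); return cx+f*c[0]/c[2],cy+f*c[1]/c[2]
E
python3 - <<'E'
from h import *
np.set_printoptions(precision=1,suppress=True)
s=lambda u,v:(190+u/2.424,145+v/2.424)
t=lambda u,v:(290+u/2.581,180+v/2.581)
for k,(u,v) in dict(BR=(185,29),FR=(357,108),FL=(210,288),BL=(20,185)).items(): print("sc",k,plane("scene",*s(u,v),110))
for k,(u,v) in dict(FL=(100,37),FR=(130,247),BR=(375,235)).items(): print("si",k,plane("side",*t(u,v),110))
for k,(u,v) in dict(PR=(372,122),PL=(220,293)).items(): print("sc",k,plane("scene",*s(u,v),106))
for k,(u,v) in dict(PL=(78,46),PR=(115,252)).items(): print("si",k,plane("side",*t(u,v),106))
for k,a,b in (("HR",(377,205),(43,208)),("HL",(315,278),(33,118))): print(k,*tri(s(*a),t(*b)),plane("scene",*s(*a),85),plane("side",*t(*b),85))
# bystanders
for k,(u,v),z in (("tube1",(268,299),66),("tube2",(292,327),66),("tape",(365,211),6),("bottle",(229,278),108)): print(k,plane("scene",u,v,z))
E
```

```text
sc BR [835.7 -55.3 110. ]
sc FR [660.7 -88.9 110. ]
sc FL [614.3 123.4 110. ]
sc BL [794.2 158.8 110. ]
si FL [623.2 128.  110. ]
si FR [656.5 -84.7 110. ]
si BR [818.7 -59.5 110. ]
sc PR [643.4 -88.6 106. ]
sc PL [608.  119.6 106. ]
si PL [606.5 120.1 106. ]
si PR [646.8 -86.5 106. ]
HR [592.4 -36.4  87. ] 3.578283560410473 [591.6 -38.1  85. ] [593.8 -33.6  85. ]
HL [576.7  52.1  89.1] 2.3884048266220734 [577.5  49.6  85. ] [577.2  57.1  85. ]
tube1 [593.8 167.5  66. ]
tube2 [522.9 176.9  66. ]
tape [ 636.7 -161.8    6. ]
bottle [652.9 201.2 108. ]
```

```bash
cat >> h.py <<'E'
L=np.array([np.cos(.18),np.sin(.18),0])   # labeller x; y below
M=np.array([-L[1],L[0],0])
def go(target,yaw=np.degrees(.18)+180):
    """print shift in tool axes (mm) to TCP target and turn about tool z still needed for tool-y at yaw"""
    from bench import arm
    s=arm.read_state(); r=R.from_quat(s["ee_rot"]); y=r.apply([0,1,0])
    a=np.degrees(np.arctan2(y[1],y[0]))
    print("t",s["clock"],"pos",s["position"].round(1),"tool shift",r.inv().apply(np.array(target)-s["position"]).round(1),"turn z",round(-((yaw-a+180)%360-180),1),
     "tilt",r.apply([0,0,1]).round(3),"j",s["joints"].round(2),"F",s["contact_force"].round(1),"w",round(s["gripper_width"],1),"g",round(s["grasp_force"],1))
E
python3 - <<'E'
from h import *
go([585,8,200])
for k,p in dict(bottle1=(487,203),bottle2=(525,150),disp=(530,225),box=(425,155)).items(): print(k,plane("scene",*p,0).round())
print("bottle top tri",tri((518,115),(155,415)), "disp head",tri((558,163),(95,433)))
E
```

```text
t 0.1 pos [ 219.3 -584.8  255.3] tool shift [-550.5  426.6   56.1] turn z -79.8 tilt [-0.001  0.002 -1.   ] j [-0.95  0.39  0.01 -0.   -1.19 -0.26] F [ 0.2  0.4 -0.2] w 85.9 g 0.0
bottle1 [ 454. -381.    0.]
bottle2 [ 482. -610.    0.]
disp [ 351. -389.    0.]
box [ 653. -416.    0.]
bottle top tri (array([ 469.70871757, -391.63423481,  230.11513675]), np.float64(2.3351615807811057)) disp head (array([ 372.44799474, -395.04187211,  165.05055924]), np.float64(22.413122049674094))
```

```bash
python3 -m pendant '[[0,0,-0.04,0,0,0,0.036],[0,0,-0.04,0,0,0,0.036],[-0.024,0.032,0,0,0,0,0.036],[-0.024,0.032,0,0,0,0,0.036],[-0.024,0.032,0,0,0,0,0.036],[-0.024,0.032,0,0,0,0,0.036],[-0.024,0.032,0,0,0,0,0.036],[-0.024,0.032,0,0,0,0,0.036],[-0.024,0.032,0,0,0,0,0.036],[-0.024,0.032,0,0,0,0,0.036],[-0.024,0.032,0,0,0,0,0.036],[-0.024,0.032,0,0,0,0,0.036]]'; python3 -m pendant '[[0,0,0,0,0,-8,0.036],[0,0,0,0,0,-8,0.036],[0,0,0,0,0,-8,0.036],[0,0,0,0,0,-8,0.036],[0,0,0,0,0,-8,0.036],[0,0,0,0,0,-8,0.036],[0,0,0,0,0,-8,0.036],[0,0,0,0,0,-8,0.036],[0,0,0,0,0,-8,0.036],[0,0,0,0,0,-8,0.036],[0,0,0,0,0,0,0.036]]'; python3 -c "
from h import *
go([585,8,200])"
```

```text
clock: 1.3
position: [331.6, -199.7, 336.1]
ee_rot: [-0.178, 0.984, 0.0, 0.0]
contact_force: [1.4, -0.1, 0.2]
gripper_width: 36.0
grasp_force: 0.0
clock: 2.4
position: [331.6, -201.2, 336.0]
ee_rot: [0.769, -0.639, -0.0, 0.0]
contact_force: [-0.1, 0.4, -1.3]
gripper_width: 35.6
grasp_force: 0.0
t 2.4 pos [ 331.6 -201.2  336. ] tool shift [-159.2 -287.5  135.9] turn z 0.2 tilt [-0.001  0.    -1.   ] j [-0.12 -0.09 -0.37 -0.   -1.3   0.3 ] F [-0.1  0.4 -1.3] w 35.6 g 0.0
```

```bash
python3 -m pendant '[[-0.02,-0.036,0.016,0,0,0,0.036],[-0.02,-0.036,0.016,0,0,0,0.036],[-0.02,-0.036,0.016,0,0,0,0.036],[-0.02,-0.036,0.016,0,0,0,0.036],[-0.02,-0.036,0.016,0,0,0,0.036],[-0.02,-0.036,0.016,0,0,0,0.036],[-0.02,-0.036,0.016,0,0,0,0.036],[-0.02,-0.036,0.016,0,0,0,0.036],[0,0,0.008,0,0,0,0.036],[0,0,0,0,0,0,0.036]]'; python3 - <<'E'
from h import *
from bench import arm; import cv2
go([585,8,200])
d=arm.get_image("wrist"); cv2.imwrite("pics/w1.png",d["image"][:,:,::-1]); print({k:d[k] for k in d if k!="image"})
E
```

```text
clock: 3.4
position: [584.8, 9.1, 197.7]
ee_rot: [0.769, -0.64, -0.002, 0.002]
contact_force: [-0.6, -0.1, -0.4]
gripper_width: 36.0
grasp_force: 0.0
t 3.4 pos [584.8   9.1 197.7] tool shift [ 1.2 -0.  -2.3] turn z 0.2 tilt [-0.005 -0.001 -1.   ] j [ 0.29  0.37 -0.17 -0.   -1.03 -0.11] F [-0.6 -0.1 -0.4] w 36.0 g 0.0
{'fx': 415.5663771885665, 'fy': 415.5663771885665, 'cx': 328.74203601984726, 'cy': 231.6996656358025, 'xyz': array([601.54287244, -72.51422505, 315.65306892]), 'rotation': array([-0.08957156,  0.98220461,  0.16413229, -0.01765315])}
```

View pics/w1.png

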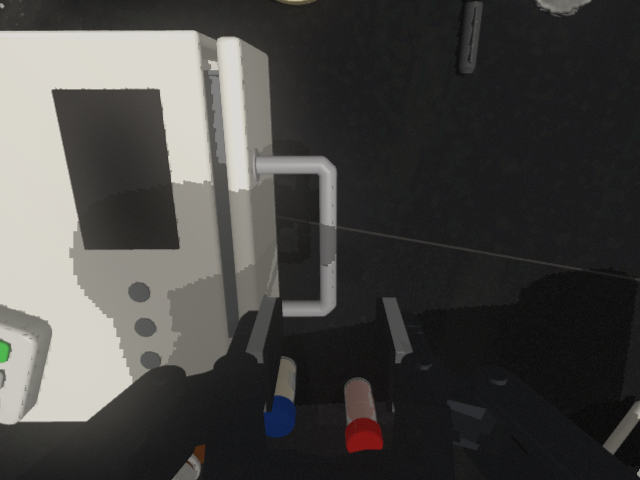

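The wrist view shows the handle bar running from (328,162) to (328,310), with the plate's top edge at (243,50)–(243,180). The fingers straddle the bar's line, and the drawer is open by a small gap.

```bash
python3 - <<'E'
from h import *
C["w"]=(415.566,328.742,231.7,[601.54287244,-72.51422505,315.65306892],[-0.08957156,0.98220461,0.16413229,-0.01765315])
a,b=plane("w",328,163,85),plane("w",328,310,85); print(a,b,(a+b)/2,np.linalg.norm(a-b),np.arctan2(*(-(b-a))[:2])%np.pi)
m=(a+b)/2; d=b-a; print("yaw",np.degrees(np.arctan2(-d[0],d[1])))
p,q=plane("w",242,45,106),plane("w",244,175,106); d=q-p; print("plate edge",p,q,"yaw",np.degrees(np.arctan2(-d[0],d[1])))
p,q=plane("w",199,36,110),plane("w",213,170,110); d=q-p; print("housing edge",p,q,"yaw",np.degrees(np.arctan2(-d[0],d[1])))
go([m[0],m[1],91])
E
```

```text
[593.65039827 -34.23989434  85.        ] [576.92002401  56.57254703  85.        ] [585.28521114  11.16632634  85.        ] 92.340700292035 2.959405527976708
yaw 10.438553379249562
plate edge [643.29012934 -84.14991297 106.        ] [635.31930892 -23.97797626 106.        ] yaw 7.545890527244198
housing edge [661.91409565 -84.09888921 110.        ] [650.11091715 -24.62102299 110.        ] yaw 11.224325214612366
t 3.45 pos [584.8   8.5 199.2] tool shift [ -2.5  -1.3 108.2] turn z 0.1 tilt [-0.003 -0.001 -1.   ] j [ 0.29  0.36 -0.17 -0.   -1.04 -0.11] F [ 0.4 -0.1  0.3] w 35.9 g 0.0
```

```bash
python3 -m pendant '[[-0.002,-0.001,0.03,0,0,0,0.036],[0,0,0.03,0,0,0,0.036],[0,0,0.03,0,0,0,0.036],[0,0,0.018,0,0,0,0.036],[0,0,0,0,0,0,0.036],[0,0,0,0,0,0,0.002],[0,0,0,0,0,0,0.002],[0,0,0,0,0,0,0.002],[0,0,0,0,0,0,0.002],[0,0,0,0,0,0,0.002]]'; python3 -c "
from h import *
go([585,11,91])"
```

```text
clock: 4.45
position: [586.9, 10.6, 94.4]
ee_rot: [0.769, -0.639, 0.001, -0.001]
contact_force: [-2.2, -1.4, 5.6]
gripper_width: 7.8
grasp_force: 58.9
t 4.45 pos [586.9  10.6  94.4] tool shift [-0.7  1.8  3.4] turn z 0.3 tilt [ 0.002 -0.    -1.   ] j [ 0.29  0.48 -0.29  0.   -0.8  -0.11] F [-2.2 -1.4  5.6] w 7.8 g 58.9
```

```bash
python3 -m pendant '[[0,0.005,0,0,0,0,0.002],[0,0.01,0,0,0,0,0.002],[0,0.015,0,0,0,0,0.002],[0,0.015,0,0,0,0,0.002],[0,0.015,0,0,0,0,0.002],[0,0.015,0,0,0,0,0.002],[0,0.015,0,0,0,0,0.002],[0,0.015,0,0,0,0,0.002],[0,0.01,0,0,0,0,0.002],[0,0.01,0,0,0,0,0.002],[0,0,0,0,0,0,0.002]]'; python3 -c "
from h import *
go([585,11,91])"
```

```text
clock: 5.55
position: [463.9, -12.4, 94.4]
ee_rot: [0.769, -0.639, 0.001, -0.001]
contact_force: [-1.4, -4.1, 10.8]
gripper_width: 7.5
grasp_force: 59.9
t 5.55 pos [463.9 -12.4  94.4] tool shift [  -0.7 -123.3    3.8] turn z 0.3 tilt [ 0.004  0.    -1.   ] j [ 0.33  0.31 -0.59  0.   -0.66 -0.14] F [-1.4 -4.1 10.8] w 7.5 g 59.9
```

```bash
for i in 1; do python3 -m pendant '[[0,0.01,0,0,0,0,0.002],[0,0.004,0,0,0,0,0.002],[0,0,0,0,0,0,0.002]]'; python3 -m pendant '[[0,0.004,0,0,0,0,0.002],[0,0.003,0,0,0,0,0.002],[0,0,0,0,0,0,0.002]]';  done; python3 -c "
from h import *
go([585,11,91])"
```

```text
clock: 5.85
position: [451.2, -14.8, 94.4]
ee_rot: [0.77, -0.639, 0.002, -0.002]
contact_force: [0.3, -4.8, 9.3]
gripper_width: 8.0
grasp_force: 60.3
clock: 6.15
position: [444.9, -15.9, 94.4]
ee_rot: [0.77, -0.639, 0.002, -0.002]
contact_force: [2.2, -5.4, 8.6]
gripper_width: 7.8
grasp_force: 60.1
t 6.15 pos [444.9 -15.9  94.4] tool shift [  -0.6 -142.7    4.3] turn z 0.3 tilt [ 0.006  0.    -1.   ] j [ 0.33  0.28 -0.64  0.   -0.64 -0.15] F [ 2.2 -5.4  8.6] w 7.8 g 60.1
```

```bash
python3 -m pendant '[[0,0.003,0,0,0,0,0.002],[0,0,0,0,0,0,0.002]]';python3 -m pendant '[[0,0.003,0,0,0,0,0.002],[0,0,0,0,0,0,0.002]]';python3 -m pendant '[[0,0.003,0,0,0,0,0.002],[0,0,0,0,0,0,0.002]]'
```

```text
clock: 6.35
position: [443.2, -16.2, 94.4]
ee_rot: [0.77, -0.638, 0.003, -0.003]
contact_force: [4.9, -6.6, 4.9]
gripper_width: 7.6
grasp_force: 59.8
clock: 6.55
position: [443.1, -16.2, 94.4]
ee_rot: [0.77, -0.638, 0.005, -0.006]
contact_force: [12.0, -8.7, -3.6]
gripper_width: 7.5
grasp_force: 59.0
clock: 6.75
position: [442.9, -16.2, 94.5]
ee_rot: [0.77, -0.638, 0.007, -0.008]
contact_force: [19.7, -10.6, -11.7]
gripper_width: 7.6
grasp_force: 58.7
```

```bash
python3 -m pendant '[[0,-0.003,0,0,0,0,0.002],[0,-0.002,0,0,0,0,0.002],[0,0,0,0,0,0,0.036],[0,0,0,0,0,0,0.036],[0,0,0,0,0,0,0.036]]'; python3 -m pendant '[[0,0,-0.03,0,0,0,0.036],[0,0,-0.03,0,0,0,0.036],[0,0,-0.03,0,0,0,0.036],[0,0,-0.03,0,0,0,0.036],[0,0,0,0,0,0,0.036]]'; python3 - <<'E'
from h import *
from bench import arm; import cv2
go([598.8,28,200])
a=arm.get_image("scene")["image"][:,:,::-1]; d=arm.get_image("wrist"); b=d["image"][:,:,::-1]
C["w"]=0; print({k:d[k] for k in d if k!="image"})
cv2.imwrite("pics/s2.png",a);cv2.imwrite("pics/w2.png",b)
print("pred",proj("scene",[598.8,28,92]))
E
```

```text
clock: 7.25
position: [438.0, -16.6, 92.1]
ee_rot: [0.769, -0.639, -0.0, 0.0]
contact_force: [-0.1, -0.3, -0.3]
gripper_width: 36.0
grasp_force: 0.0
clock: 7.75
position: [440.7, -16.0, 216.2]
ee_rot: [0.77, -0.639, 0.003, -0.003]
contact_force: [0.2, -0.1, 0.5]
gripper_width: 36.2
grasp_force: 0.0
t 7.75 pos [440.7 -16.  216.2] tool shift [ -14.1 -163.3   17.6] turn z 0.3 tilt [ 0.009  0.002 -1.   ] j [ 0.34  0.1  -0.49  0.   -0.97 -0.15] F [ 0.2 -0.1  0.5] w 36.2 g 0.0
{'fx': 415.5663771885665, 'fy': 415.5663771885665, 'cx': 328.74203601984726, 'cy': 231.6996656358025, 'xyz': array([455.11737602, -98.05040988, 331.74223692]), 'rotation': array([-0.09127742,  0.98197442,  0.16499376, -0.01310462])}
pred (np.float64(319.6690722606909), np.float64(244.490841260658))
```

View pics/w2.png

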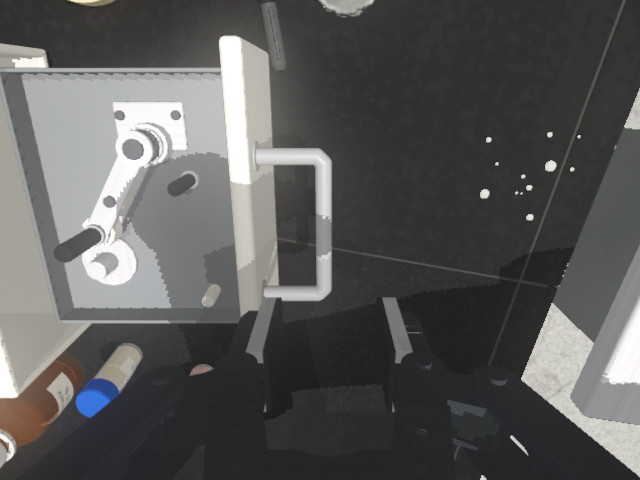

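The wrist view shows the drawer fully out. The pin runs from its base at (100,236) to its top at (64,249), the pivot is at (133,150), and the handle bar runs from (323,152) to (323,297).

```bash
python3 - <<'E'
from h import *
C["w"]=(415.566,328.742,231.7,[455.11737602,-98.05040988,331.74223692],[-0.09127742,0.98197442,0.16499376,-0.01310462])
print("pin top",plane("w",64,249,92),"base",plane("w",100,236,54))
pv=plane("w",140,147,54);print("pivot base",pv)
h=(plane("w",324,154,85)+plane("w",324,297,85))/2; print("handle",h,"pin from it",h+162*L+14.7*M, "pin stop",h+89*L+14.7*M)
print("housing edge pts",plane("w",44,68,110))
import cv2; im=cv2.imread("pics/s2.png"); c=im[205:285,270:370]; cv2.imwrite("pics/s2c.png",cv2.resize(c,(800,640))[:600])
E
```

```text
pin top [600.45776251  25.14002043  92.        ] base [598.03787354  29.76389156  54.        ]
pivot base [572.36302433 -38.71885606  54.        ]
handle [443.69919379 -14.82263641  85.        ] pin from it [600.4501373   28.64265677  85.        ] pin stop [528.62954772  15.57349791  85.        ]
housing edge pts [597.29836369 -81.16684161 110.        ]
```

View pics/s2c.png

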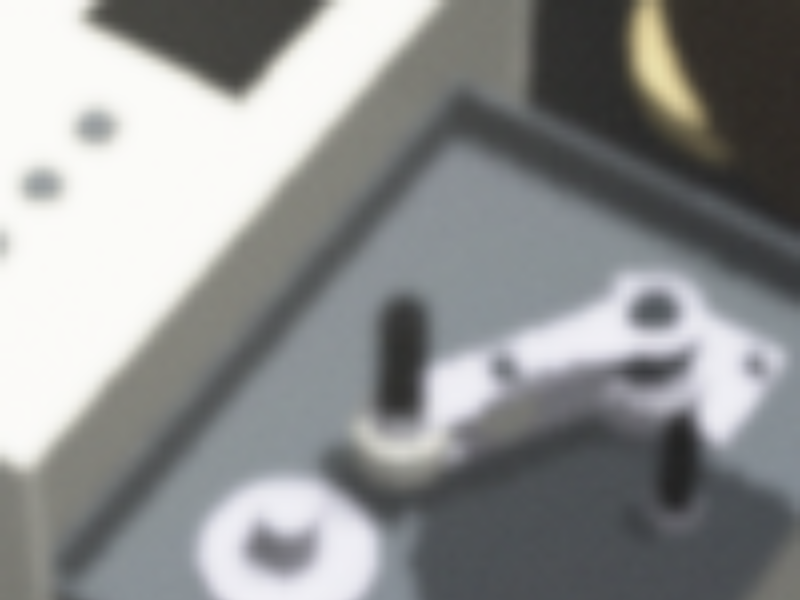

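Scene crop puts the pin top at about (320.6,242.5), within 2 px of the prediction. That gives the pin at (600, 27.5), so I'll move above it and then straight down.

```bash
python3 -m pendant '[[-0.003,-0.04,0,0,0,0,0.032],[-0.003,-0.04,0,0,0,0,0.032],[-0.003,-0.04,0,0,0,0,0.032],[-0.004,-0.04,0,0,0,0,0.032],[0,-0.004,0,0,0,0,0.032],[0,0,0.05,0,0,0,0.032],[0,0,0,0,0,0,0.032],[0,0,0,0,0,0,0.032]]'; python3 - <<'E'
from h import *
from bench import arm; import cv2
go([600,27.5,86])
d=arm.get_image("wrist"); b=d["image"][:,:,::-1]
print(list(d["xyz"]),list(d["rotation"]))
cv2.imwrite("pics/w3.png",b)
E
```

```text
clock: 8.65
position: [596.3, 25.8, 161.0]
ee_rot: [0.769, -0.639, -0.001, 0.002]
contact_force: [-0.6, 0.2, 0.2]
gripper_width: 31.8
grasp_force: 0.0
t 8.65 pos [596.3  25.8 161. ] tool shift [-1.1 -4.3 75. ] turn z 0.3 tilt [-0.005 -0.002 -1.   ] j [ 0.31  0.42 -0.19  0.   -0.96 -0.13] F [-0.6  0.2  0.2] w 31.8 g 0.0
[np.float64(613.1586452482818), np.float64(-55.7398671204575), np.float64(279.0031792221231)] [np.float64(-0.09059174595534723), np.float64(0.9822006453023185), np.float64(0.16360803696442083), np.float64(-0.017533914939899527)]
```

View pics/w3.png

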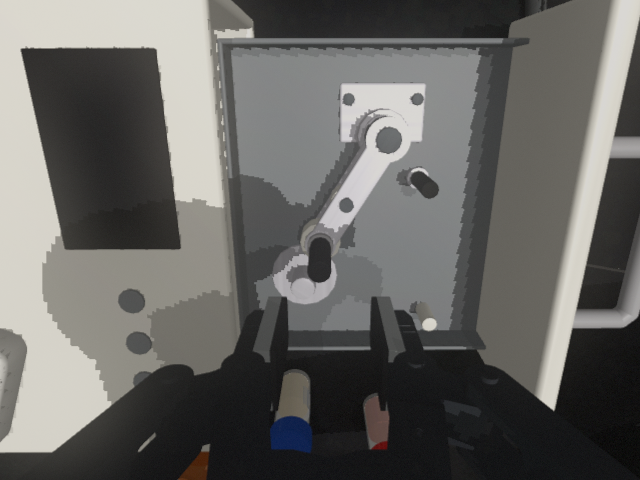

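Pin top at (319,270), between the finger lines (280 and 378), slightly towards the housing.

```bash
python3 - <<'E'
from h import *
C["w"]=(415.566,328.742,231.7,[613.1586,-55.7399,279.0032],[-0.09059175,0.98220065,0.16360804,-0.01753391])
p=plane("w",319,271,92); print("pin top",p,"base",plane("w",320,238,54),"housing edge",plane("w",222,80,110))
go([p[0],p[1],86])
E
```

```text
pin top [601.44518643  28.12661129  92.        ] base [602.15521318  24.64148228  54.        ] housing edge [653.01063148 -51.6337693  110.        ]
t 8.7 pos [597.5  26.1 162.9] tool shift [-1.4 -4.3 76.9] turn z 0.3 tilt [-0.    -0.001 -1.   ] j [ 0.31  0.42 -0.19  0.   -0.96 -0.13] F [0.8 0.3 0.9] w 31.9 g 0.0
```

```bash
python3 -m pendant '[[-0.001,-0.003,0.025,0,0,0,0.032],[0,0,0.025,0,0,0,0.032],[0,0,0.015,0,0,0,0.032],[0,0,0.012,0,0,0,0.032],[0,0,0,0,0,0,0.032],[0,0,0,0,0,0,0.032]]'; python3 -m pendant '[[0,0,0,0,0,0,0.002],[0,0,0,0,0,0,0.002],[0,0,0,0,0,0,0.002],[0,0,0,0,0,0,0.002],[0,0,0,0,0,0,0.002]]'; python3 -c "
from h import *
go([601,27,86])"
```

```text
clock: 9.3
position: [601.3, 27.9, 90.9]
ee_rot: [0.77, -0.638, 0.002, -0.002]
contact_force: [-8.9, 0.2, 16.2]
gripper_width: 31.6
grasp_force: 9.3
clock: 9.8
position: [602.2, 28.2, 89.1]
ee_rot: [0.77, -0.639, 0.002, -0.002]
contact_force: [-2.4, -0.1, 10.3]
gripper_width: 10.5
grasp_force: 58.5
t 9.8 pos [602.2  28.2  89.1] tool shift [1.  1.4 3.1] turn z 0.3 tilt [ 0.005  0.    -1.   ] j [ 0.32  0.51 -0.26  0.   -0.8  -0.13] F [-2.4 -0.1 10.3] w 10.5 g 58.5
```

```bash
python3 -m pendant '[[-0.003,0.007,-0.002,0,0,0,0.002],[-0.003,0.007,0,0,0,0,0.002],[-0.002,0.007,0,0,0,0,0.002],[-0.002,0.008,0,0,0,0,0.002],[0,0.007,0,0,0,0,0.002],[0,0.008,0,0,0,0,0.002],[0,0,0,0,0,0,0.002]]'; python3 -c "
from h import *
go([601,27,86])"
```

```text
clock: 10.5
position: [560.2, 33.6, 89.4]
ee_rot: [0.77, -0.638, 0.003, -0.007]
contact_force: [7.1, 11.2, -5.2]
gripper_width: 10.2
grasp_force: 59.3
t 10.5 pos [560.2  33.6  89.4] tool shift [ 14.1 -38.8   4. ] turn z 0.4 tilt [ 0.014  0.006 -1.   ] j [ 0.35  0.45 -0.37 -0.   -0.74 -0.16] F [ 7.1 11.2 -5.2] w 10.2 g 59.3
```

```bash
python3 -m pendant '[[0,0.007,0,0,0,0,0.002],[0.001,0.007,0,0,0,0,0.002],[0.003,0.007,0,0,0,0,0.002],[0.003,0.007,0,0,0,0,0.002],[0,0,0,0,0,0,0.002]]'; python3 -m pendant '[[0.002,0.003,0,0,0,0,0.002],[0,0,0,0,0,0,0.002]]'; python3 -c "
from h import *
go([529.3,15.3,86])"
```

```text
clock: 11.0
position: [533.1, 21.9, 89.5]
ee_rot: [0.77, -0.638, 0.003, -0.007]
contact_force: [3.2, 17.0, -1.2]
gripper_width: 10.3
grasp_force: 59.4
clock: 11.2
position: [530.4, 19.6, 89.4]
ee_rot: [0.77, -0.638, 0.002, -0.006]
contact_force: [2.3, 15.8, -0.7]
gripper_width: 9.7
grasp_force: 59.7
t 11.2 pos [530.4  19.6  89.4] tool shift [4.  1.9 3.3] turn z 0.4 tilt [ 0.011  0.007 -1.   ] j [ 0.34  0.41 -0.44 -0.   -0.71 -0.15] F [ 2.3 15.8 -0.7] w 9.7 g 59.7
```

```bash
python3 -m pendant '[[0.002,0.003,0,0,0,0,0.002],[0,0,0,0,0,0,0.002]]';python3 -m pendant '[[0.002,0.003,0,0,0,0,0.002],[0,0,0,0,0,0,0.002]]'; python3 -m pendant '[[0.001,0.002,0,0,0,0,0.002],[0,0,0,0,0,0,0.002]]'; python3 -c "
from h import *
from bench import arm; import cv2
go([529.3,15.3,86])
d=arm.get_image('wrist');print(list(d['xyz']),list(d['rotation']));w=d['image'][:,:,::-1]
cv2.imwrite('pics/w4.png',w); cv2.imwrite('pics/s4.png',arm.get_image('scene')['image'][:,:,::-1])"
```

```text
clock: 11.4
position: [527.9, 16.5, 89.4]
ee_rot: [0.769, -0.639, 0.002, -0.006]
contact_force: [2.6, 13.1, 0.3]
gripper_width: 10.0
grasp_force: 59.6
clock: 11.6
position: [527.7, 16.1, 89.5]
ee_rot: [0.769, -0.639, 0.004, -0.009]
contact_force: [5.7, 20.9, -3.6]
gripper_width: 10.3
grasp_force: 59.4
clock: 11.8
position: [527.5, 15.9, 89.6]
ee_rot: [0.769, -0.639, 0.004, -0.011]
contact_force: [8.5, 24.8, -7.6]
gripper_width: 10.1
grasp_force: 59.4
t 11.8 pos [527.5  15.9  89.6] tool shift [ 0.9 -1.6  3.6] turn z 0.3 tilt [ 0.021  0.011 -1.   ] j [ 0.34  0.4  -0.45 -0.01 -0.69 -0.15] F [ 8.5 24.8 -7.6] w 10.1 g 59.4
[np.float64(541.4243159831367), np.float64(-67.17062317050237), np.float64(206.85719091204024)] [np.float64(-0.09313389526828784), np.float64(0.9812083905965758), np.float64(0.16892792649913985), np.float64(-0.004418984468649525)]
```

View pics/w4.png

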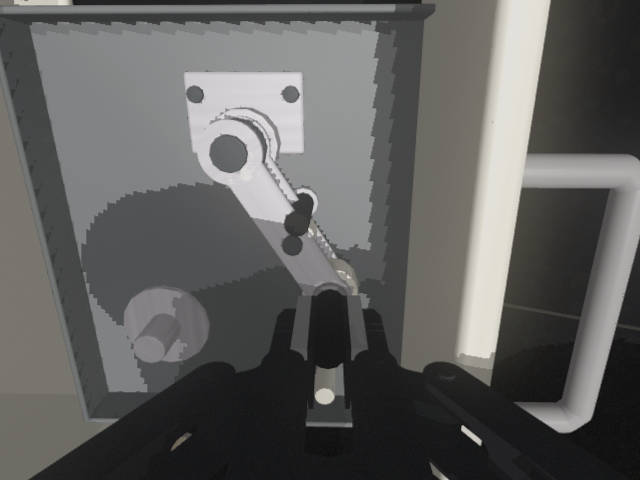

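The wrist view shows the pin gripped at (330,320), the arm lying against the black stop post at (297,222), and the drawer still out. I'll check handle position and bystanders by number before handing in.

```bash
python3 - <<'E'
from h import *
C["w"]=(415.566,328.742,231.7,[541.4243,-67.1706,206.8572],[-0.0931339,0.98120839,0.16892793,-0.00441898])
a,b=plane("w",625,170,85),plane("w",575,415,85); print("handle ends",a,b,(a+b)/2)
pv=plane("w",232,152,54); pin=np.array([527.5,15.9,54]); d=pin-pv
print("pivot",pv,"r",np.linalg.norm(d),"angle(stop +.55)",np.arctan2(-d@L,d@M))
import cv2
i,j=cv2.imread("pics/s2.png"),cv2.imread("pics/s4.png"); z=cv2.imread("pics/scene0.png")
cv2.imwrite("pics/cmp.png",np.hstack([cv2.resize(k[150:370,200:460],(400,338)) for k in (z,j)]))
E
```

```text
handle ends [455.18234442 -59.69089157  85.        ] [435.73316427  27.59240567  85.        ] [445.45775435 -16.04924295  85.        ]
pivot [575.52406633 -37.24004803  54.        ] r 71.62524451001318 angle(stop +.55) 0.5548700967671805
```

View pics/cmp.png

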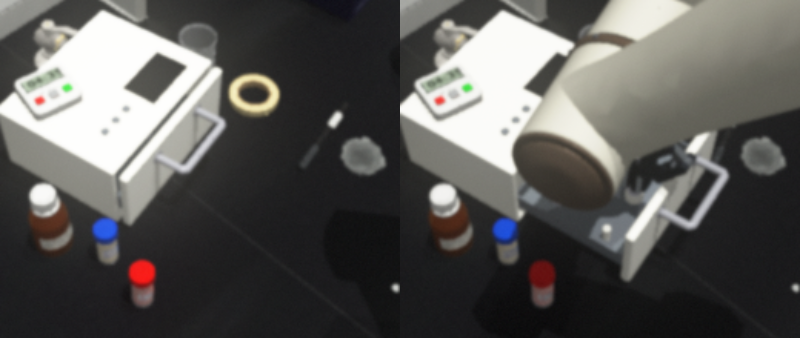

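Before and after, the tubes, bottle and timer sit at the same pixels. The tape and pen are hidden behind the arm here, but the gripper never went near them. The arm angle measures 0.555 against 0.55 at the stop, and the handle is still fully out.

```bash
python3 -m pendant '[[0,0,0,0,0,0,0.002],[0,0,0,0,0,0,0.002],[0,0,0,0,0,0,0.002]]'; python3 -c "
from bench import arm
print(arm.job_done())"
```

```text
clock: 12.2
position: [527.5, 15.9, 89.6]
ee_rot: [0.77, -0.638, 0.004, -0.011]
contact_force: [8.5, 23.4, -6.7]
gripper_width: 10.3
grasp_force: 59.4
the job is handed in; nothing more can be done
None
```

The job is handed in at 12.2 s: the drawer is fully out and the gripper is still holding the pin with the tension arm against its stop; the tubes, bottle and timer have not moved, and the beaker, tape roll and pen were out of view at the end but nothing was moved near them.

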